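Wedge a levelling table up to its height finger

ROBOT

A 7-joint arm with a two-finger parallel gripper is mounted at the origin on a cart in front of the work surface, level with it; the furniture and walls round the work are solid. World frame = base frame: x ahead of the robot, y to its left, z up, the work surface at z = 0. Lengths are in m, angles in rad, forces in N, time in s.
With the tool pointing down it reaches from about 0.425 to 0.95 m from the base axis. Payload 4.7 kg.
Tool frame: the origin (TCP) lies midway between the tips of the shut fingers; the grasp point (between the pads) lies manip.hold_point_z behind it (manip.hold_point_z is the distance from the TCP to the grasp point, in m); z points along the fingers, x is the direction in which the jaws open and shut, and the axes are right-handed (so a half turn about z gives the same grasp; the last joint's range is limited). The gripper opens to 87 mm and grips with 3 to 60 N. Pads are 19 mm wide; open, the fingers measure 117 mm over their backs; the gripper's body (75 mm by 190 mm) begins 51 mm behind the grasp point.
Start: joints at [-1.152, 0.469, -0.049, 1.532, 0.024, 1.141, -0.082], TCP at [0.292, 0.608, 0.223] pointing down, gripper open.
Joint ranges: [-2.59, 2.59], [-0.33, 1.99], [-1.39, 1.29], [0.1, 2.45], [-1.04, 4.18], [0.21, 1.99], [-2.66, 2.66]. Speed limits (rad/s): [2.57, 2.57, 3.14, 3.14, 3.14, 3.14, 3.14].

INTERFACE

Orientations are given as [roll, pitch, yaw] about the fixed x, y, z axes, in that order (R = Rz(yaw) Ry(pitch) Rx(roll)).
In Python, from station import telemetry, eyes, manip gives the robot as it stands.
- The arm moves only by the tool send_rows, never from a script. Its argument "moves" is a list of rows, each a list of 7 numbers: the shift along the tool's x, y, z in m, then the turn, a rotation vector about the tool's x, y, z in degrees, then the gripper command: -1 is shut, 1 is fully open, values between are in proportion. In form: [[dx, dy, dz, wx, wy, wz, claw], ...]. A call has 1 to 8 rows; each row is the pose to reach, as a shift and turn from the pose commanded when the call began, along the tool's axes at that moment; what a row does not reach only later rows make up. A row lasts 1/8 s, in which the tool goes at most 62.5 mm and 10.7 degrees, less where a joint would pass 70% of its speed; a pose out of reach is approached as far as the arm can. A call with a gripper value outside its range is refused whole. The fingers move at their own pace and stop on an object; "force" is the grip in N (left out, the last holds). Time passes only in rows, so rows that repeat a pose let the fingers close. It gives the time, the measured TCP pose, the force and the opening at its end, in the units of the state.
- telemetry.state(): the state, without advancing time (a new reading comes with each control period).
- eyes.capture(name): name is "scene" or "side" or "wrist"; returns the picture (400x640x3 uint8, blue, green, red); there is no depth.
- eyes.camera_info(name): a dict with "camera_matrix" (3x3 intrinsics, pixels), "eye" and "attitude" of the camera in the world. Camera axes: x right, y down, z forward; pixel columns grow to the right and rows downward; lengths in m; the calibration is good to about 2 mm. The wrist camera is an equidistant fisheye: a pixel r from the principal point sees the ray r / f radians off the axis. A picture is of the moment at which its call begins: read the wrist's pose just before it. camera_info takes no time and is no camera call; for the wrist camera it gives the pose at the moment of the call.
- manip.close_job(): hands the job in, once; it reports no verdict.
The state is a dict: "time_s": time; "q": joint angles; "qvel": joint speeds; "joint_torque": joint torques, N m; "tool_pos": TCP position; "tcp_rot": TCP orientation; "force": force on the tool from outside, world axes, zero at the start; "wrist_torque": the same for the moment, N m; "opening": opening from 0.0 (shut) to 1.0 (fully open).
Only numpy, scipy, OpenCV 4.12 (cv2) and the standard library are available. Lean on these libraries where they do the work, as an engineer would, in place of code of your own. Each camera call takes 0.05 s, during which the arm holds its last target.

TASK

Slide the steel wedge, thin end first, into the mouth of the little levelling stand and under its table, so that the wedge lifts the table until the table just comes up against the height finger above it and rests lightly but definitely against it; do not jam it hard. Then let go and leave the wedge there carrying the table. Handle only the wedge: leave the stand, the table and the things around it alone.

Things in the scene. Friction and masses are not known exactly. Their poses are not given: they have to be found in the camera images.
- stand: Fixed aluminium levelling stand, 116 mm long (x), 90 wide, 70 high. Origin on the bench below its table's centre; x is the way the wedge goes in (open mouth on the -x side, height finger's column on the +x side), z up. Two cheeks (24 mm high, x = -40 to 45 mm) leave a channel 44 mm wide, floored by the bench itself, open from the mouth back to x = 44 mm.
- mouth (a point): Middle of the open mouth of the stand: 40 mm before the stand's origin, 5 mm over the bench; axes as the stand's.
- table: The stand's table: plate 80 (x) x 90 x 8 mm with a brown puck on it (40 mm across, 22 high). It slides only straight up and down, at most 14 mm, and sinks by its weight (0.3 to 0.6 kg in all). Origin: the stand's origin, rising with the table. Under its mouth edge a round bar, 10 mm thick, crosses the channel 33 mm before the origin, its underside 9 mm over the bench when down.
- table_top (a point): Point on the table's top face straight below the height finger's screw: 32 mm behind the stand's origin, 32 mm over the bench when the table is down.
- gauge: Steel height finger: an arm on a column clamped behind the table, reaching forward over its rear edge and holding an upright contact screw whose blunt tip (9 mm across) points down at the table. Origin as the stand's. The screw is locked, but set anew each time to an unmeasured height: the tip stands 5 to 10 mm over the lowered table. It is meant to be pressed with a few N, 15 N at most.
- wedge_grip (a point): Loose steel wedge, 0.2 kg, 129 mm long, 36 wide, lying flat on the bench. This point is the centre of its upright grip block (24 long x 30 wide x 42 mm high, at the thick end), 21 mm over the underside. x points along the wedge to the thin end, 117 mm ahead. Thickness 4 mm at the tip, rising 1 in 5 over 85 mm to 21 mm, then a flat 20 mm shank up to the block.
- wedge_tip (a point): Underside of the wedge's thin end; axes as the wedge's. The wedge meets the table's bar with this point about 25 mm past the bar; the table meets the finger with it about 50 to 75 mm past. Steel and bench rub (friction 0.5 to 0.7), so the wedge stays where it is left. Sliding it under the table takes a steady 3 to 12 N; the push climbs by several N per mm once the table is against the finger.
- brass_weight_mid (a point): Bystander: brass weight with a knob, 31 mm across, 47 mm high; the point is its centre.
- stopper_mid (a point): Bystander: tapered rubber stopper, 30 mm across, 27 mm high; the point is its centre.
- vial_mid (a point): Bystander: upright capped vial, 28 mm across, 66 mm high; the point is its centre.

How it is judged:
On the way:
1. the table rises on the wedge (z of table_top in the frame of stand above 0.035 m and contact force between wedge and table above 1 N), for 0.2 s.
At the end, for the whole second after the job is handed in: The table is held up by the wedge against the height finger, pressing on it with 0.2 to 15 N; the wedge lies flat (within 3.5 degrees), in line with the channel (within 8.5 degrees), at rest (contact force between table and gauge between 0.2 and 15 N and contact force between wedge and table above 1 N and linear speed of wedge below 0.005 m/s and angle between the x axis of wedge_grip and the x axis of stand, either way round below 0.15 rad and angle between wedge_grip's own z axis and vertical below 0.06 rad); the robot touches nothing.
It fails at once if the table is jammed against the height finger with more than 20 N (contact force between table and gauge above 20 N).
It fails at once if the robot pushes the table by hand (over 3 N) (contact force between any of the fingers, the arm and table above 3 N).
It fails at once if the robot strikes the stand or the height finger (over 10 N) (contact force between any of the fingers, the arm and stand above 10 N or contact force between any of the fingers, the arm and gauge above 10 N).
It fails at once if the brass weight, the stopper or the vial is moved more than 15 mm (distance of any of brass_weight_mid, stopper_mid, vial_mid from where it was at the start of the episode above 0.015 m).
It also fails if it takes over 67 s, if anything falls off the work surface, if the arm or the gripper's body presses on something with over 40 N, if the wrist force passes 120 N, or if a joint passes its speed limit or range.

## Working session

There is one attempt and no reset: what is moved stays moved. The work goes in short steps, Python scripts to look and compute and a tool call to move; the robot and the scene stay as the last step left them, time stands still between calls to the robot, and variables do not carry over. Pictures are saved under pics/ and viewed, and the job is handed in when it is done.

Besides the shell and the picture viewer there is one more tool, called after "Emit:" by a JSON object that holds its "op" and its "data", one argument or row to a line. send_rows: Moves the arm, as the interface text tells. Its arguments: {"type":"object","properties":{"moves":{"type":"array","items":{"type":"array","items":{"type":"number"}}},"force":{"type":"number"}},"required":["moves"]}

```bash
ls; mkdir -p pics; python3 - <<'E'
from station import telemetry, eyes, manip
import cv2
s=telemetry.state();print(s); print(manip.hold_point_z)
for n in ["scene","side","wrist"]:
    i=eyes.camera_info(n);print(n,i)
    cv2.imwrite(f"pics/{n}0.png",eyes.capture(n))
E
```

```text
pics
{'time_s': 0.0, 'q': array([-1.15187939,  0.46945429, -0.04857815,  1.53371079,  0.02408775,
        1.14096109, -0.08226646]), 'qvel': array([-0.00084212,  0.00014918, -0.00026337, -0.00015835,  0.00055427,
       -0.00072677,  0.00029889]), 'joint_torque': array([-7.84201147e-04, -5.07961178e+01, -8.11692327e-02, -2.36161101e+01,
       -6.14379952e-02,  3.79281258e-02,  1.72336431e-04]), 'tool_pos': array([0.29201133, 0.60790279, 0.22148356]), 'tcp_rot': array([3.14152564e+00, 1.94730382e-03, 1.12302476e+00]), 'force': array([-0.27191905, -0.08292222, -0.29833808]), 'wrist_torque': array([ 0.02615035, -0.03542698, -0.0407432 ]), 'opening': 1.0026118897978462}
0.0187
scene {'camera_matrix': array([[400.96802759,   0.        , 319.9443089 ],
       [  0.        , 400.96802759, 204.63438115],
       [  0.        ,   0.        ,   1.        ]]), 'eye': array([ 0.11424362, -0.17154067,  0.6469381 ]), 'attitude': array([-2.31228603, -0.01805461, -0.65640103])}
side {'camera_matrix': array([[448.90381936,   0.        , 320.92465428],
       [  0.        , 448.90381936, 198.28303333],
       [  0.        ,   0.        ,   1.        ]]), 'eye': array([0.94131731, 0.71799656, 0.84440041]), 'attitude': array([-2.4974454 ,  0.01497896,  2.26654318])}
wrist {'camera_matrix': array([[309.70691629,   0.        , 322.21234463],
       [  0.        , 309.70691629, 196.91095395],
       [  0.        ,   0.        ,   1.        ]]), 'eye': array([0.22868299, 0.63897281, 0.38383036]), 'attitude': array([2.87388893e+00, 1.48401501e-03, 1.12211081e+00])}
```

View pics/scene0.png

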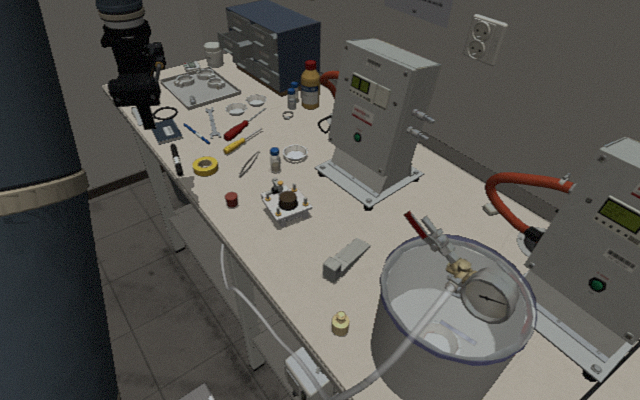

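View pics/side0.png

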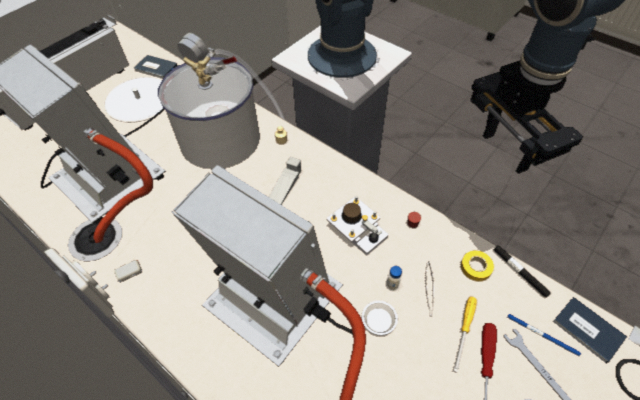

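View pics/wrist0.png

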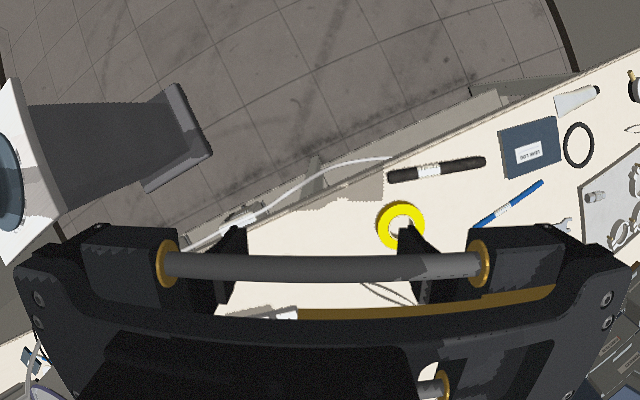

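The scene view shows the stand at about (287,203), the wedge at (346,258), the brass weight at (340,322), the stopper at (232,200) and the vial at (275,160). In the side view the stand is at (356,222) and the wedge at (286,180). I'll zoom in on both.

```bash
cat > h.py <<'E'
import numpy as np, cv2
from scipy.spatial.transform import Rotation as R
from station import telemetry, eyes, manip
def ray(info,u,v,fish=False):
    K=info['camera_matrix'];x=(u-K[0,2])/K[0,0];y=(v-K[1,2])/K[1,1]
    if fish:
        r=np.hypot(x,y); d=np.array([x/r*np.sin(r),y/r*np.sin(r),np.cos(r)])
    else: d=np.array([x,y,1.])
    M=R.from_euler('xyz',info['attitude']).as_matrix()
    return info['eye'],M@d
def onz(info,u,v,z,fish=False):
    e,d=ray(info,u,v,fish); return e+d*(z-e[2])/d[2]
def proj(info,p,fish=False):
    M=R.from_euler('xyz',info['attitude']).as_matrix();K=info['camera_matrix']
    c=M.T@(np.asarray(p)-info['eye'])
    if fish:
        r=np.hypot(c[0],c[1]);t=np.arctan2(r,c[2]);x,y=c[0]/r*t,c[1]/r*t
    else: x,y=c[:2]/c[2]
    return np.array([K[0,0]*x+K[0,2],K[1,1]*y+K[1,2]])
E
python3 - <<'E'
import cv2
a=cv2.imread('pics/scene0.png');b=cv2.imread('pics/side0.png')
cv2.imwrite('pics/sc_z.png',cv2.resize(a[160:290,220:390],None,fx=4.5,fy=4.5,interpolation=cv2.INTER_CUBIC))
cv2.imwrite('pics/si_z.png',cv2.resize(b[110:260,260:430],None,fx=4,fy=4,interpolation=cv2.INTER_CUBIC))
E
```

```text
(no output)
```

View pics/sc_z.png

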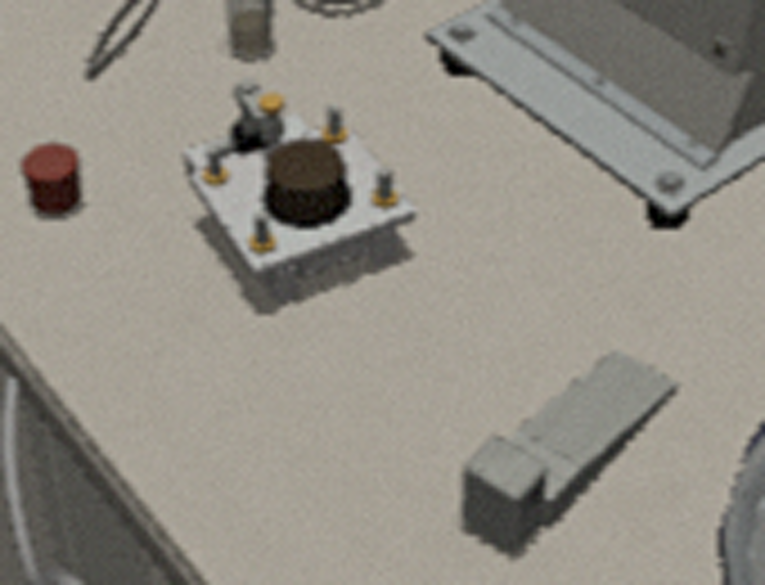

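View pics/si_z.png

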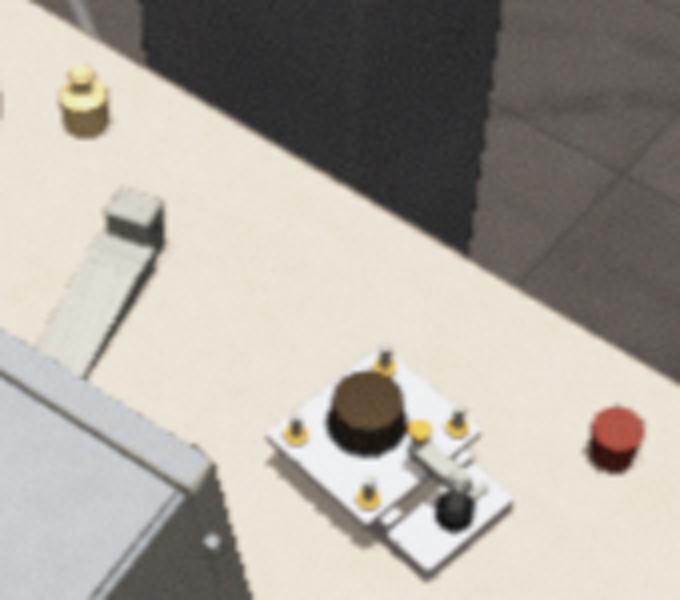

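```bash
python3 - <<'E'
from h import *
a=eyes.camera_info('scene');b=eyes.camera_info('side')
S=lambda u,v,z:onz(a,220+u/4.5-.4,160+v/4.5-.4,z).round(4)
D=lambda u,v,z:onz(b,260+u/4-.4,110+v/4-.4,z).round(4)
print('table scene');
for p in [(187,152),(258,270),(413,213)]: print(S(*p,.032))
print('table side')
for p in [(268,437),(385,350),(480,435),(372,525)]: print(D(*p,.032))
print('puck top',S(306,166,.054),D(368,401,.054))
print('fingercolumn knob', S(271,102,.068),D(420,430,.068))
print('block top scene')
for p in [(465,478),(497,437),(548,472),(512,500)]: print(S(*p,.042))
print('block side')
for p in [(106,214),(122,187),(163,204),(152,233)]: print(D(*p,.042))
print('tip');
for p in [(615,350),(678,387)]: print(S(*p,.004))
print('stopper',S(52,162,.027),D(616,430,.027))
print('brass',onz(a,340,316,.047),D(82,75,.047)); print('vial',onz(a,275,152,.066),onz(b,396,270,.066))
E
```

```text
table scene
[0.4463 0.4661 0.032 ]
[0.4282 0.3712 0.032 ]
[0.5126 0.3591 0.032 ]
table side
[0.5161 0.3632 0.032 ]
[0.4282 0.3767 0.032 ]
[0.4418 0.452  0.032 ]
[0.5247 0.4414 0.032 ]
puck top [0.4762 0.3992 0.054 ] [0.4753 0.3997 0.054 ]
fingercolumn knob [0.481  0.4367 0.068 ] [0.4812 0.4377 0.068 ]
block top scene
[0.4248 0.2043 0.042 ]
[0.4498 0.2138 0.042 ]
[0.4552 0.1856 0.042 ]
[0.4334 0.1831 0.042 ]
block side
[0.4585 0.1912 0.042 ]
[0.4364 0.184  0.042 ]
[0.4311 0.2123 0.042 ]
[0.4523 0.2223 0.042 ]
tip
[0.5511 0.2465 0.004 ]
[0.5594 0.2105 0.004 ]
stopper [0.3887 0.5059 0.027 ] [0.3887 0.5062 0.027 ]
brass [0.37886381 0.09827428 0.047     ] [0.3851 0.1039 0.047 ]
vial [0.53820413 0.54545269 0.066     ] [0.54128621 0.55765659 0.066     ]
```

Emit:
{"op": "send_rows", "data": {
  "moves": [
    [-0.01,0.01,0,0,0,5,1],
    [-0.03,0.032,0,0,0,14,1],
    [-0.055,0.057,0,0,0,23,1],
    [-0.08,0.083,0,0,0,33,1],
    [-0.105,0.109,0,0,0,43,1],
    [-0.13,0.134,0,0,0,53,1],
    [-0.155,0.16,0,0,0,63,1],
    [-0.18,0.186,0,0,0,73,1]
  ]
}}

```text
time_s: 1.15
tool_pos: [0.3821, 0.3644, 0.2224]
tcp_rot: [3.141, 0.0, -0.157]
force: [0.8, -0.1, -0.0]
opening: 1.002
```

```bash
python3 - <<'E'
from h import *
s=telemetry.state();M=R.from_euler('xyz',s['tcp_rot']).as_matrix()
print(s['tool_pos'],np.degrees(s['tcp_rot']),s['q'],s['time_s'])
print(M.T@(np.array([.443,.2,.20])-s['tool_pos']))
b=eyes.camera_info('side');print([onz(b,*p,0) for p in [(256,145),(215,165),(170,130)]])
E
```

```text
[0.38212085 0.36440996 0.22238932] [ 1.79990987e+02  1.36225533e-02 -8.98325632e+00] [-1.06249     0.22867006  0.26257576  1.89380146 -0.0688931   1.02801806
 -0.9275969 ] 1.15
[0.08580965 0.15288377 0.02239297]
[array([0.43647   , 0.06079581, 0.        ]), array([0.55031165, 0.02954147, 0.        ]), array([ 0.54258811, -0.15749758,  0.        ])]
```

Emit:
{"op": "send_rows", "data": {
  "moves": [
    [0.01,0.018,0,0,0,9,1],
    [0.022,0.04,0,0,0,19,1],
    [0.034,0.06,0.005,0,0,29,1],
    [0.046,0.082,0.01,0,0,39,1],
    [0.058,0.104,0.014,0,0,49,1],
    [0.07,0.126,0.018,0,0,58,1],
    [0.08,0.144,0.021,0,0,64,1],
    [0.086,0.153,0.022,0,0,66.6,1]
  ]
}}

```text
time_s: 2.15
tool_pos: [0.444, 0.2004, 0.2003]
tcp_rot: [3.141, -0.0, -1.316]
force: [-0.4, 0.6, 0.6]
opening: 1.005
```

```bash
python3 - <<'E'
from h import *
s=telemetry.state();print(s['tool_pos'],np.degrees(s['tcp_rot']),s['q'],s['time_s'])
i=eyes.camera_info('wrist');print(i['eye'],i['attitude'])
im=eyes.capture('wrist');cv2.imwrite('pics/w1.png',im)
np.savez('w1.npz',**i)
E
```

```text
[0.44399502 0.20040954 0.20033315] [ 1.79970744e+02 -3.87035723e-03 -7.54031396e+01] [-0.96898501  0.19404016  0.52946613  2.01739415 -0.11920182  0.96005799
 -1.69514468] 2.15
[0.5147956  0.21818266 0.36251039] [ 2.87647296e+00 -9.53998733e-04 -1.31700555e+00]
```

View pics/w1.png

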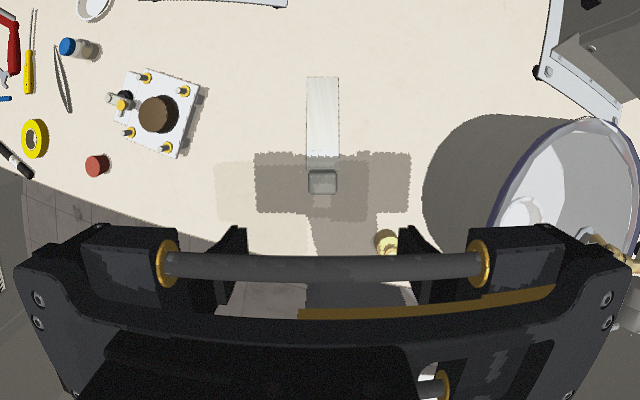

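The wrist view shows the wedge upright at u≈322, with the block top spanning (308–337, 170–194) and the tip at v≈77. The stand is at (155,112), with the mouth edge on its right.

```bash
python3 - <<'E'
from h import *
i=dict(np.load('w1.npz'));im=cv2.imread('pics/w1.png')
cv2.imwrite('pics/w1a.png',cv2.resize(im[60:210,280:370],None,fx=4,fy=4,interpolation=cv2.INTER_CUBIC))
cv2.imwrite('pics/w1b.png',cv2.resize(im[55:170,95:220],None,fx=5,fy=5,interpolation=cv2.INTER_CUBIC))
E
```

```text
(no output)
```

View pics/w1a.png

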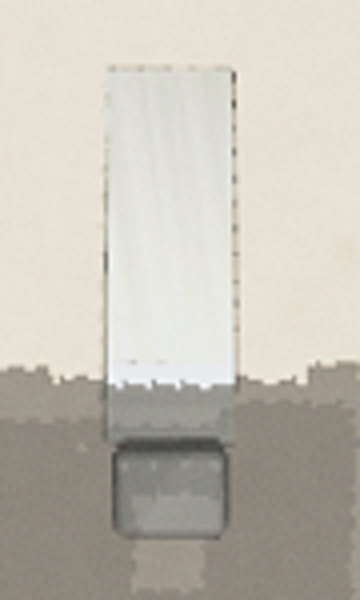

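View pics/w1b.png

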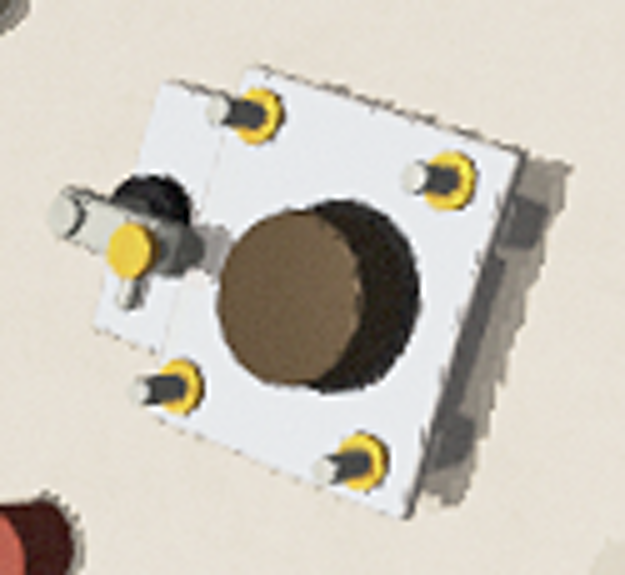

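```bash
python3 - <<'E'
from h import *
i=dict(np.load('w1.npz'))
A=lambda u,v,z:onz(i,280+u/4-.375,60+v/4-.375,z,True)
B=lambda u,v,z:onz(i,95+u/5-.4,55+v/5-.4,z,True)
c=[B(255,66,.032),B(522,150,.032),B(405,517,.032)]
print(np.array(c).round(4), 'ctr(diag)',((c[0]+c[2])/2).round(4))
d=c[2]-c[1];print('width',np.hypot(*d[:2]),'head',np.degrees(np.arctan2(d[1],d[0]))+90)
d=c[0]-c[1];print('len',np.hypot(*d[:2]),'head',np.degrees(np.arctan2(d[1],d[0])))
print('puck',B(290,297,.054),'fingerknob',B(132,250,.07))
bl=[A(113,450,.042),A(228,450,.042),A(228,537,.042),A(113,537,.042)];print(np.round(bl,4),np.mean(bl,0))
t=[A(107,70,.004),A(234,70,.004)];print(np.round(t,4))
tm=np.mean(t,0);gm=np.mean(bl,0);v=tm-gm;print(v,np.hypot(*v[:2]),np.degrees(np.arctan2(v[1],v[0])))
d=t[0]-t[1];print('tip edge head-90',np.degrees(np.arctan2(d[1],d[0]))-90)
E
```

```text
[[0.5281 0.4356 0.032 ]
 [0.5184 0.3595 0.032 ]
 [0.4306 0.3717 0.032 ]] ctr(diag) [0.4793 0.4036 0.032 ]
width 0.08859531519952597 head 262.0700045292583
len 0.07669273878120628 head 82.73754639945054
puck [0.47809901 0.39951553 0.054     ] fingerknob [0.48353044 0.43453726 0.07      ]
[[0.453  0.2174 0.042 ]
 [0.4606 0.1881 0.042 ]
 [0.4378 0.1819 0.042 ]
 [0.43   0.2117 0.042 ]] [0.44536025 0.19981431 0.042     ]
[[0.5529 0.2463 0.004 ]
 [0.562  0.2114 0.004 ]]
[ 0.11207421  0.02902959 -0.038     ] 0.1157728153960015 14.521671340399111
tip edge head-90 14.549644330872269
```

Emit:
{"op": "send_rows", "data": {
  "moves": [
    [0,0.001,0.015,0,0,0,1],
    [0,0.001,0.045,0,0,0,1],
    [0,0.001,0.08,0,0,0,1],
    [0,0.001,0.115,0,0,0,1],
    [0,0.001,0.15,0,0,0,1],
    [0,0.001,0.175,0,0,0,1],
    [0,0.001,0.188,0,0,0,1],
    [0,0.001,0.19,0,0,0,1]
  ]
}}

```text
time_s: 3.2
tool_pos: [0.4423, 0.2015, 0.0097]
tcp_rot: [3.14, -0.0, -1.312]
force: [0.5, -0.3, -0.5]
opening: 1.002
```

Emit:
{"op": "send_rows", "data": {
  "moves": [
    [0,0,0,0,0,0,-1],
    [0,0,0,0,0,0,-1],
    [0,0,0,0,0,0,-1],
    [0,0,0,0,0,0,-1],
    [0,0,0,0,0,0,-1],
    [0,0,0,0,0,0,-1],
    [0,0,0,0,0,0,-1],
    [0,0,0,0,0,0,-1]
  ],
  "force": 35
}}

```text
time_s: 4.2
tool_pos: [0.443, 0.2011, 0.0105]
tcp_rot: [3.141, -0.0, -1.313]
force: [0.8, -0.8, 1.1]
opening: 0.342
```

```bash
python3 - <<'E'
from h import *
s=telemetry.state();print(s['tool_pos'],np.degrees(s['tcp_rot']),s['force'],s['wrist_torque'],s['opening'],s['time_s'])
i=eyes.camera_info('wrist')
im=eyes.capture('wrist');cv2.imwrite('pics/w2.png',im)
np.savez('w2.npz',**i)
E
```

```text
[0.44296394 0.2011157  0.01052814] [ 1.79992779e+02 -4.77633308e-03 -7.52535642e+01] [ 0.78285537 -0.83255583  1.06011557] [-0.20772064  0.21665469  0.06333209] 0.3418166964634078 4.2
```

View pics/w2.png

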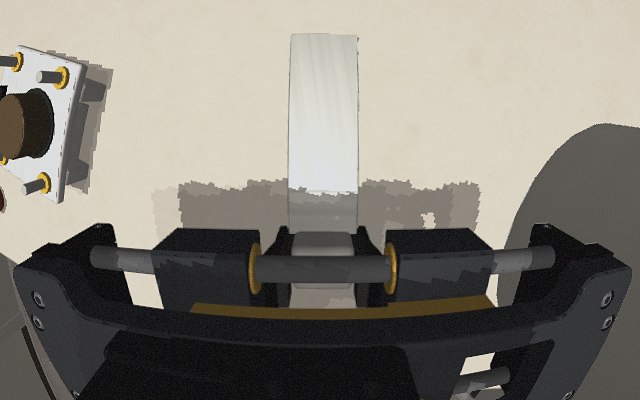

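Gripped: the opening is 0.342 ≈ 29.7 mm, which is the block width. The wedge is straight between the fingers at u≈323. Next I lift slightly and turn it into line with the stand.

Emit:
{"op": "send_rows", "data": {
  "moves": [
    [0,0,-0.005,0,0,0,-1],
    [0,0,-0.005,0,0,-5,-1],
    [-0.004,-0.003,-0.005,0,0,-14,-1],
    [-0.01,-0.006,-0.005,0,0,-23,-1],
    [-0.015,-0.009,-0.005,0,0,-32,-1],
    [-0.02,-0.012,-0.005,0,0,-41,-1],
    [-0.025,-0.015,-0.005,0,0,-50,-1],
    [-0.03,-0.019,-0.005,0,0,-58,-1]
  ]
}}

```text
time_s: 5.25
tool_pos: [0.4535, 0.2351, 0.0155]
tcp_rot: [3.141, 0.0, -0.297]
force: [0.3, 0.4, -1.7]
opening: 0.343
```

Emit:
{"op": "send_rows", "data": {
  "moves": [
    [0,0,0,0,0,-6,-1],
    [0,0,0,0,0,-9,-1],
    [0,0,0,0,0,-9,-1],
    [0,0,0,0,0,-9,-1]
  ]
}}

```text
time_s: 5.75
tool_pos: [0.4537, 0.235, 0.0155]
tcp_rot: [3.141, 0.0, -0.145]
force: [0.4, -1.1, -2.2]
opening: 0.342
```

```bash
python3 - <<'E'
from h import *
s=telemetry.state();print(s['tool_pos'],np.degrees(s['tcp_rot']),s['force'],s['wrist_torque'],s['opening'],s['time_s'])
i=eyes.camera_info('wrist')
im=eyes.capture('wrist');cv2.imwrite('pics/w3.png',im)
np.savez('w3.npz',**i)
cv2.imwrite('pics/w3z.png',cv2.resize(im[0:240,210:450],None,fx=2.5,fy=2.5,interpolation=cv2.INTER_CUBIC))
E
```

```text
[0.45366211 0.23498233 0.01553873] [ 1.79991318e+02  2.89819104e-03 -8.30670744e+00] [ 0.4334566  -1.12984711 -2.24657988] [-0.11146898  0.06790221  0.00575773] 0.3417227723067983 5.75
```

View pics/w3z.png

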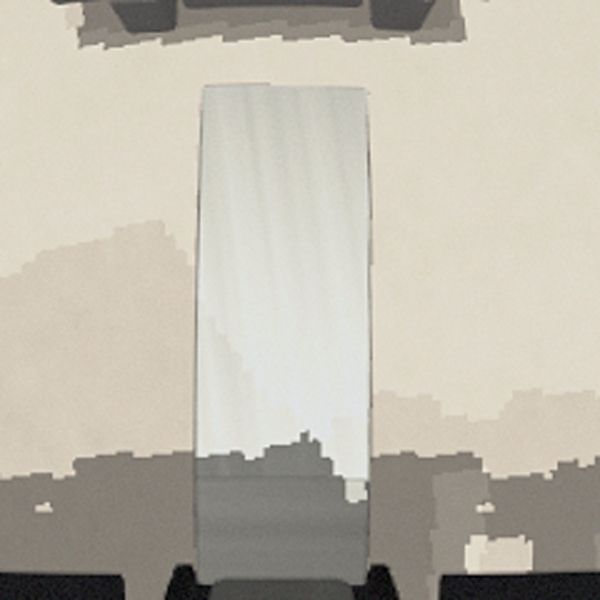

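```bash
python3 - <<'E'
from h import *
im=cv2.imread('pics/w3.png')
cv2.imwrite('pics/w3y.png',cv2.resize(im[0:45,220:420],None,fx=4,fy=4,interpolation=cv2.INTER_CUBIC))
E
```

```text
(no output)
```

View pics/w3y.png

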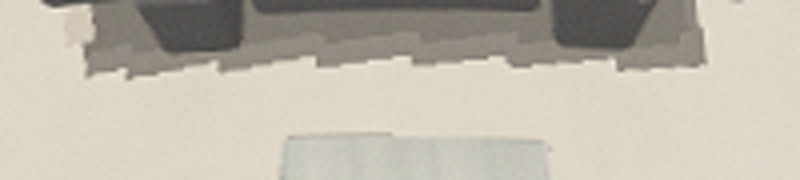

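View pics/w3.png

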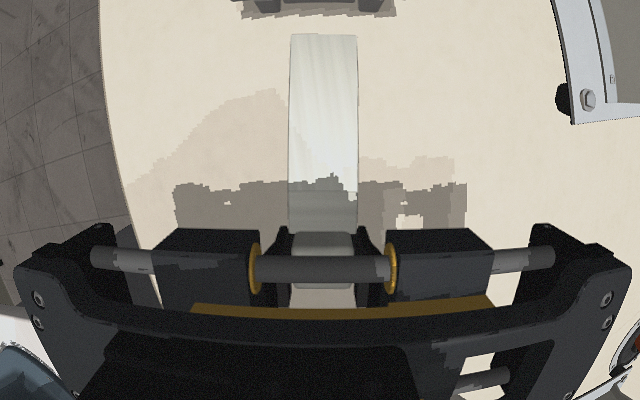

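```bash
python3 - <<'E'
from h import *
i=dict(np.load('w3.npz'))
Y=lambda u,v,z:onz(i,220+u/4-.375,v/4-.375,z,True)
L=Y(243,49,0);Rr=Y(553,46,0);m=(L+Rr)/2;d=L-Rr
print('ch',L,Rr,np.hypot(*d[:2]),'mid',m,'heading',np.degrees(np.arctan2(d[1],d[0]))-90)
t=[Y(287,136,.009),Y(548,140,.009)];tm=np.mean(t,0);d=t[0]-t[1]
print('tip',tm,np.hypot(*d[:2]),np.degrees(np.arctan2(d[1],d[0]))-90)
s=telemetry.state();p=s['tool_pos'];v=tm-p;print('wedge heading via TCP',np.degrees(np.arctan2(v[1],v[0])),np.hypot(*v[:2]))
M=R.from_euler('xyz',s['tcp_rot']).as_matrix()
print('mouth in tool',M.T@(m-p),'tip in tool',M.T@v)
o=m+.04*np.array([np.cos(np.radians(82)),np.sin(np.radians(82)),0]);print('origin',o)
E
```

```text
ch [0.45076105 0.37026982 0.        ] [4.94867451e-01 3.64114310e-01 2.77555756e-17] 0.04453386553364912 mid [4.72814249e-01 3.67192065e-01 1.38777878e-17] heading 82.05509226562359
tip [0.47308081 0.35013589 0.009     ] 0.03524780605333009 80.83179483176951
wedge heading via TCP 80.42733823448452 0.11673889831517939
mouth in tool [-1.20564755e-04 -1.33551167e-01  1.55317841e-02] tip in tool [ 0.00260348 -0.11671071  0.00653384]
origin [4.78381173e-01 4.06802787e-01 1.38777878e-17]
```

Emit:
{"op": "send_rows", "data": {
  "moves": [
    [0,0,0,0,0,-1.3,-1],
    [0,0,0.003,0,0,-1.3,-1],
    [0,0,0.005,0,0,-1.3,-1],
    [0,0,0.005,0,0,-1.3,-1],
    [0,0,0.005,0,0,-1.3,-1]
  ]
}}

```text
time_s: 6.42
tool_pos: [0.4537, 0.2351, 0.0105]
tcp_rot: [-3.141, 0.0, -0.121]
force: [-0.1, -0.1, -0.4]
opening: 0.339
```

```bash
cat > look.py <<'E'
from h import *
import sys
n=sys.argv[1]
s=telemetry.state();print(s['tool_pos'],np.degrees(s['tcp_rot']),s['force'],s['wrist_torque'],s['opening'],s['time_s'])
i=eyes.camera_info('wrist')
im=eyes.capture('wrist');cv2.imwrite(f'pics/{n}.png',im)
np.savez(f'{n}.npz',**i)
cv2.imwrite(f'pics/{n}z.png',cv2.resize(im[0:240,200:440],None,fx=2.5,fy=2.5,interpolation=cv2.INTER_CUBIC))
E
python3 look.py w4
```

```text
[0.4537139  0.23510625 0.01054784] [-1.79994653e+02  9.56892163e-04 -6.95845226e+00] [-0.10377277 -0.07897516 -0.40280576] [-0.16035125  0.14751858  0.02815839] 0.33870732136022536 6.425
```

View pics/w4z.png

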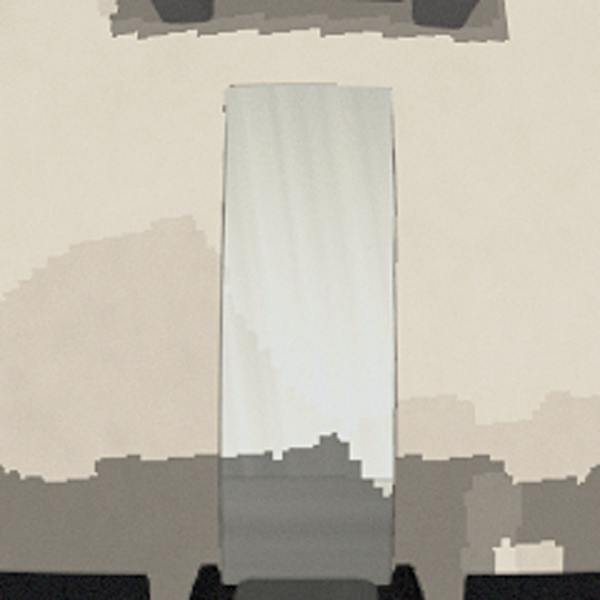

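The channel edges are at zoom u=212 and 413 (mid 312), and the tip spans 225–392 (mid 308), so the wedge is well aligned. I slide it in.

Emit:
{"op": "send_rows", "data": {
  "moves": [
    [0,-0.003,0,0,0,0,-1],
    [0.0002,-0.008,0,0,0,0,-1],
    [0.0003,-0.013,0,0,0,0,-1],
    [0.0003,-0.018,0,0,0,0,-1],
    [0.0004,-0.023,0,0,0,0,-1],
    [0.0005,-0.028,0,0,0,0,-1],
    [0.0006,-0.032,0,0,0,0,-1],
    [0.0006,-0.034,0,0,0,0,-1]
  ]
}}

```text
time_s: 7.48
tool_pos: [0.4584, 0.2691, 0.0105]
tcp_rot: [-3.142, 0.0, -0.121]
force: [-0.7, -2.3, 2.4]
opening: 0.343
```

```bash
python3 look.py w5
```

```text
[0.45844689 0.26907134 0.01053757] [-1.79998090e+02  3.23763266e-03 -6.94018858e+00] [-0.67780615 -2.29797619  2.43340696] [-0.57515367  0.09250448 -0.01152335] 0.3432493134007761 7.475
```

View pics/w5z.png

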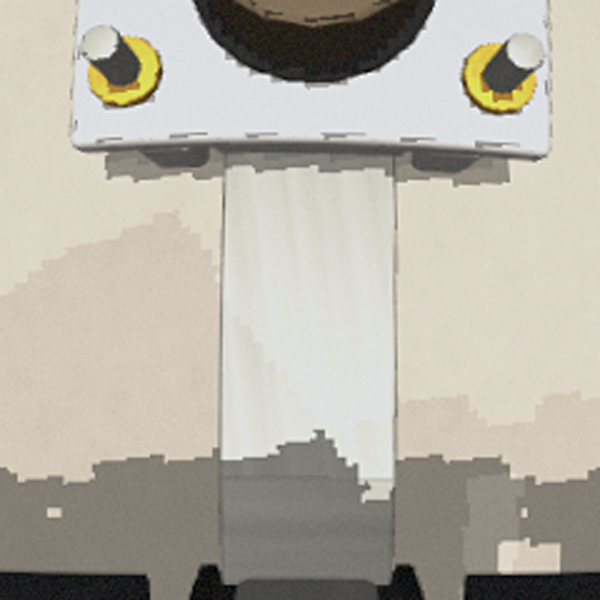

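The wedge is inside the mouth (at u 225–395, between the cheeks at about 208 and 413). I continue with small force-watched steps.

Emit:
{"op": "send_rows", "data": {
  "moves": [
    [0,-0.003,0,0,0,0,-1],
    [0.0001,-0.006,0,0,0,0,-1],
    [0.0002,-0.009,0,0,0,0,-1],
    [0.0002,-0.012,0,0,0,0,-1],
    [0.0003,-0.014,0,0,0,0,-1],
    [0.0003,-0.016,0,0,0,0,-1],
    [0.0003,-0.018,0,0,0,0,-1],
    [0.0003,-0.02,0,0,0,0,-1]
  ]
}}

```text
time_s: 8.52
tool_pos: [0.4603, 0.283, 0.0106]
tcp_rot: [3.133, 0.003, -0.124]
force: [-2.5, -14.1, 11.7]
opening: 0.338
```

Emit:
{"op": "send_rows", "data": {
  "moves": [
    [0,-0.0015,0,0,0,0,-1],
    [0,-0.003,0,0,0,0,-1],
    [0.0001,-0.0045,0,0,0,0,-1],
    [0.0001,-0.006,0,0,0,0,-1],
    [0.0001,-0.0075,0,0,0,0,-1],
    [0.0001,-0.009,0,0,0,0,-1],
    [0.0002,-0.0105,0,0,0,0,-1],
    [0.0002,-0.012,0,0,0,0,-1]
  ]
}}

```text
time_s: 9.52
tool_pos: [0.4624, 0.2947, 0.0106]
tcp_rot: [3.134, 0.002, -0.125]
force: [-2.2, -13.8, 11.2]
opening: 0.341
```

```bash
python3 look.py w6
```

```text
[0.46241939 0.29474425 0.01056578] [ 1.79547533e+02  1.38703812e-01 -7.15489462e+00] [ -2.18907222 -13.75113106  11.1799663 ] [-2.71181184  0.29942984 -0.06303459] 0.3408095594764303 9.525
```

View pics/w6.png

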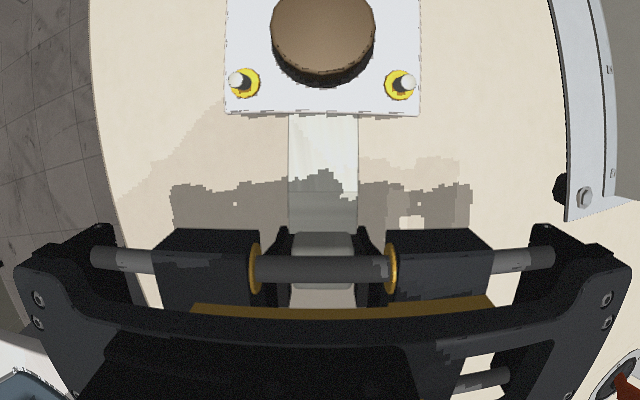

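Emit:
{"op": "send_rows", "data": {
  "moves": [
    [0,0,-0.001,0,0,0,-1],
    [0,0,-0.002,0,0,0,-1],
    [0,0,-0.002,0,0,0,-1]
  ]
}}

```text
time_s: 9.95
tool_pos: [0.462, 0.2991, 0.0116]
tcp_rot: [3.139, 0.002, -0.122]
force: [0.7, -3.4, -4.9]
opening: 0.344
```

```bash
python3 - <<'E'
from h import *
im=eyes.capture('side');cv2.imwrite('pics/s7.png',cv2.resize(im[120:270,270:440],None,fx=4,fy=4,interpolation=cv2.INTER_CUBIC))
s=telemetry.state();print(s['tool_pos'],np.degrees(s['tcp_rot']),s['force'],s['wrist_torque'],s['opening'],s['time_s'])
E
```

```text
[0.46198234 0.29941258 0.01160606] [ 1.79874467e+02  9.94068127e-02 -6.96924712e+00] [ 0.56288412 -3.0127575  -5.67539706] [-1.26737981  0.04472536 -0.04723906] 0.3409097536046727 10.0
```

View pics/s7.png

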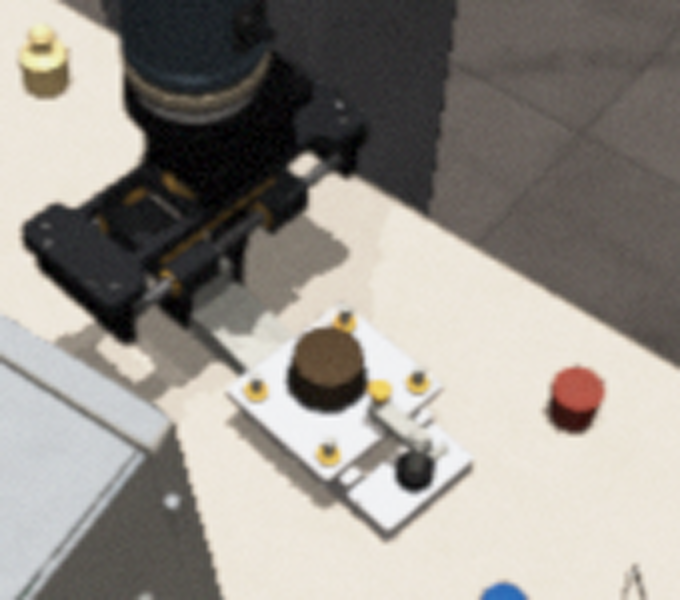

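Emit:
{"op": "send_rows", "data": {
  "moves": [
    [0,0,0.0007,0,0,0,-1],
    [0,-0.001,0.0007,0,0,0,-1],
    [0,-0.002,0.0007,0,0,0,-1],
    [0,-0.003,0.0007,0,0,0,-1],
    [0,-0.004,0.0007,0,0,0,-1],
    [0.0001,-0.005,0.0007,0,0,0,-1],
    [0.0001,-0.006,0.0007,0,0,0,-1],
    [0.0001,-0.006,0.0007,0,0,0,-1]
  ]
}}

```text
time_s: 11.0
tool_pos: [0.4637, 0.3067, 0.0119]
tcp_rot: [-3.141, -0.0, -0.121]
force: [-0.7, -3.3, -5.2]
opening: 0.339
```

Emit:
{"op": "send_rows", "data": {
  "moves": [
    [0,0,0.0006,0,0,0,-1],
    [0,0,0.001,0,0,0,-1],
    [0,-0.001,0.001,0,0,0,-1],
    [0,-0.002,0.001,0,0,0,-1],
    [0,-0.002,0.001,0,0,0,-1]
  ]
}}

```text
time_s: 11.62
tool_pos: [0.464, 0.308, 0.0109]
tcp_rot: [3.141, -0.0, -0.122]
force: [-1.1, -5.4, -3.7]
opening: 0.343
```

```bash
python3 - <<'E'
from h import *
im=eyes.capture('side');cv2.imwrite('pics/s8.png',cv2.resize(im[180:255,320:400],None,fx=8,fy=8,interpolation=cv2.INTER_CUBIC))
im=eyes.capture('wrist');cv2.imwrite('pics/w8.png',im)
s=telemetry.state();print(s['tool_pos'],np.degrees(s['tcp_rot']),s['force'],s['wrist_torque'],s['opening'],s['time_s'])
E
```

```text
[0.46399548 0.30807752 0.01085259] [ 1.79986844e+02 -3.55433182e-03 -6.97967136e+00] [-1.15611129 -4.51624553 -3.49293139] [-1.22743989  0.20964003 -0.04421272] 0.3438186710470793 11.725
```

View pics/s8.png

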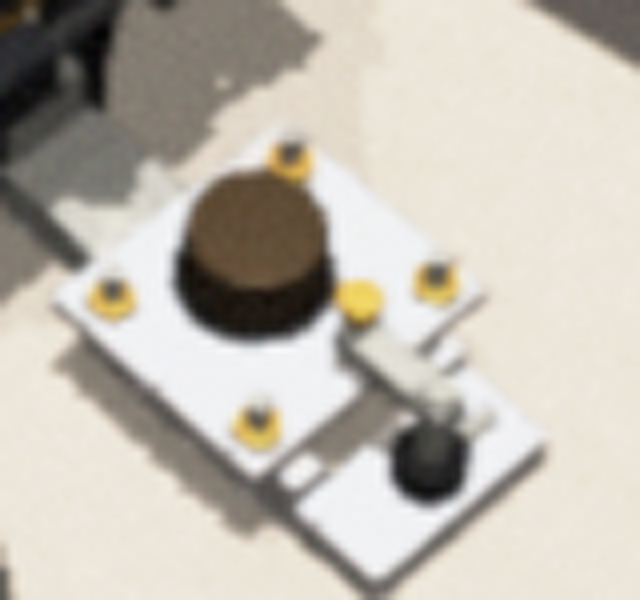

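View pics/w8.png

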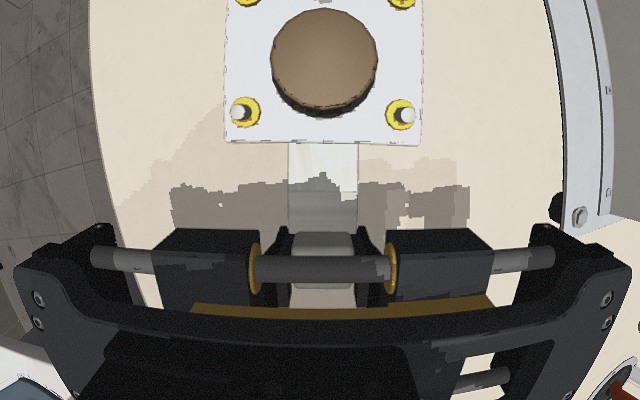

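The table is clearly rising in both views; the push is about 5 N and the tool z is back at 10.9 mm. I creep on.

Emit:
{"op": "send_rows", "data": {
  "moves": [
    [0,0,0.0003,0,0,0,-1],
    [0,-0.001,0.0003,0,0,0,-1],
    [0,-0.002,0.0003,0,0,0,-1],
    [0,-0.003,0.0003,0,0,0,-1]
  ]
}}

```text
time_s: 12.22
tool_pos: [0.4644, 0.3112, 0.0106]
tcp_rot: [3.141, -0.0, -0.122]
force: [-1.4, -5.1, -3.1]
opening: 0.343
```

Emit:
{"op": "send_rows", "data": {
  "moves": [
    [0,-0.001,0,0,0,0,-1],
    [0,-0.002,0,0,0,0,-1]
  ]
}}

```text
time_s: 12.48
tool_pos: [0.4646, 0.3132, 0.0106]
tcp_rot: [3.141, -0.0, -0.122]
force: [-1.7, -4.3, -3.1]
opening: 0.335
```

Emit:
{"op": "send_rows", "data": {
  "moves": [
    [0,-0.001,0,0,0,0,-1],
    [0,-0.002,0,0,0,0,-1]
  ]
}}

```text
time_s: 12.72
tool_pos: [0.4649, 0.3152, 0.0106]
tcp_rot: [3.142, -0.0, -0.122]
force: [-0.9, -5.3, -2.4]
opening: 0.341
```

Emit:
{"op": "send_rows", "data": {
  "moves": [
    [0,-0.001,0,0,0,0,-1],
    [0,-0.002,0,0,0,0,-1]
  ]
}}

```text
time_s: 12.98
tool_pos: [0.4651, 0.3172, 0.0106]
tcp_rot: [3.142, -0.0, -0.122]
force: [-1.3, -5.2, -2.9]
opening: 0.343
```

Emit:
{"op": "send_rows", "data": {
  "moves": [
    [0,-0.0005,0,0,0,0,-1],
    [0,-0.001,0,0,0,0,-1]
  ]
}}

```text
time_s: 13.22
tool_pos: [0.4652, 0.3182, 0.0106]
tcp_rot: [3.142, -0.0, -0.122]
force: [-0.7, -4.7, -2.5]
opening: 0.343
```

Emit:
{"op": "send_rows", "data": {
  "moves": [
    [0,-0.0005,0,0,0,0,-1],
    [0,-0.001,0,0,0,0,-1]
  ]
}}

```text
time_s: 13.48
tool_pos: [0.4653, 0.3191, 0.0106]
tcp_rot: [3.141, -0.0, -0.122]
force: [-0.4, -5.2, -2.6]
opening: 0.342
```

Emit:
{"op": "send_rows", "data": {
  "moves": [
    [0,-0.0005,0,0,0,0,-1],
    [0,-0.001,0,0,0,0,-1]
  ]
}}

```text
time_s: 13.72
tool_pos: [0.4654, 0.3201, 0.0106]
tcp_rot: [3.141, -0.0, -0.122]
force: [-0.0, -5.3, -3.0]
opening: 0.342
```

Emit:
{"op": "send_rows", "data": {
  "moves": [
    [0,-0.0005,0,0,0,0,-1],
    [0,-0.001,0,0,0,0,-1]
  ]
}}

```text
time_s: 13.98
tool_pos: [0.4655, 0.3211, 0.0106]
tcp_rot: [3.141, -0.0, -0.122]
force: [-0.5, -5.4, -2.6]
opening: 0.341
```

Emit:
{"op": "send_rows", "data": {
  "moves": [
    [0,-0.0005,0,0,0,0,-1],
    [0,-0.001,0,0,0,0,-1]
  ]
}}

```text
time_s: 14.22
tool_pos: [0.4656, 0.3221, 0.0106]
tcp_rot: [3.141, 0.0, -0.122]
force: [-0.4, -5.4, -2.1]
opening: 0.344
```

Emit:
{"op": "send_rows", "data": {
  "moves": [
    [0,-0.0005,0,0,0,0,-1],
    [0,-0.001,0,0,0,0,-1]
  ]
}}

```text
time_s: 14.48
tool_pos: [0.4658, 0.323, 0.0106]
tcp_rot: [3.141, 0.0, -0.122]
force: [-0.8, -5.6, -3.1]
opening: 0.345
```

Emit:
{"op": "send_rows", "data": {
  "moves": [
    [0,-0.0005,0,0,0,0,-1],
    [0,-0.001,0,0,0,0,-1]
  ]
}}

```text
time_s: 14.72
tool_pos: [0.4658, 0.324, 0.0106]
tcp_rot: [3.141, 0.0, -0.122]
force: [-0.3, -5.4, -2.4]
opening: 0.341
```

Emit:
{"op": "send_rows", "data": {
  "moves": [
    [0,-0.0005,0,0,0,0,-1],
    [0,-0.001,0,0,0,0,-1]
  ]
}}

```text
time_s: 14.98
tool_pos: [0.466, 0.325, 0.0106]
tcp_rot: [3.141, 0.0, -0.122]
force: [0.1, -5.6, -2.8]
opening: 0.34
```

```bash
python3 - <<'E'
from h import *
im=eyes.capture('side');cv2.imwrite('pics/s9.png',cv2.resize(im[180:255,320:400],None,fx=8,fy=8,interpolation=cv2.INTER_CUBIC))
im=eyes.capture('scene');cv2.imwrite('pics/c9.png',cv2.resize(im[160:240,240:340],None,fx=7,fy=7,interpolation=cv2.INTER_CUBIC))
s=telemetry.state();print(s['tool_pos'],s['force'],s['time_s'])
E
```

```text
[0.46598549 0.32515485 0.01058789] [-1.05244776 -5.57115667 -2.95956492] 15.075
```

View pics/s9.png

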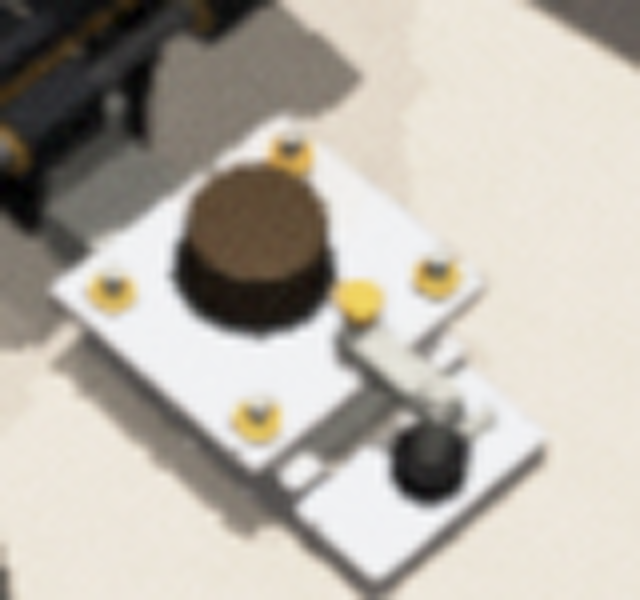

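View pics/c9.png

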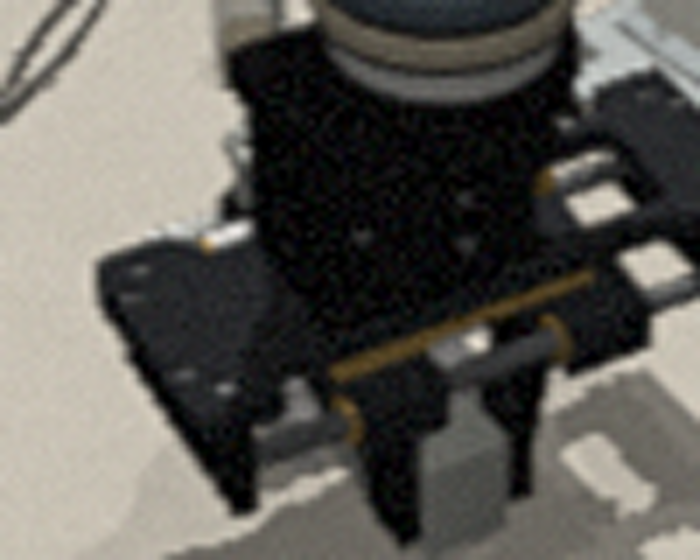

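Emit:
{"op": "send_rows", "data": {
  "moves": [
    [0,-0.0005,0,0,0,0,-1],
    [0,-0.001,0,0,0,0,-1],
    [0,-0.001,0,0,0,0,-1]
  ]
}}

```text
time_s: 15.45
tool_pos: [0.4661, 0.3261, 0.0106]
tcp_rot: [3.141, -0.0, -0.122]
force: [0.1, -5.0, -2.6]
opening: 0.342
```

Emit:
{"op": "send_rows", "data": {
  "moves": [
    [0,-0.0005,0,0,0,0,-1],
    [0,-0.001,0,0,0,0,-1],
    [0,-0.001,0,0,0,0,-1]
  ]
}}

```text
time_s: 15.82
tool_pos: [0.4662, 0.327, 0.0106]
tcp_rot: [3.141, 0.0, -0.122]
force: [-1.2, -6.2, -2.4]
opening: 0.338
```

Emit:
{"op": "send_rows", "data": {
  "moves": [
    [0,-0.0005,0,0,0,0,-1],
    [0,-0.001,0,0,0,0,-1],
    [0,-0.001,0,0,0,0,-1]
  ]
}}

```text
time_s: 16.2
tool_pos: [0.4662, 0.3271, 0.0106]
tcp_rot: [3.14, 0.001, -0.122]
force: [-1.4, -7.5, 0.1]
opening: 0.343
```

Emit:
{"op": "send_rows", "data": {
  "moves": [
    [0,-0.0005,0,0,0,0,-1],
    [0,-0.001,0,0,0,0,-1],
    [0,-0.001,0,0,0,0,-1]
  ]
}}

```text
time_s: 16.58
tool_pos: [0.4662, 0.3271, 0.0106]
tcp_rot: [3.139, 0.001, -0.122]
force: [-1.6, -9.2, 1.3]
opening: 0.343
```

Emit:
{"op": "send_rows", "data": {
  "moves": [
    [0,0,-0.0002,0,0,0,-1],
    [0,0,-0.0004,0,0,0,-1],
    [0,0,-0.0004,0,0,0,-1]
  ]
}}

```text
time_s: 16.95
tool_pos: [0.4662, 0.3272, 0.0106]
tcp_rot: [3.139, 0.001, -0.123]
force: [-0.6, -8.3, -2.4]
opening: 0.341
```

```bash
python3 - <<'E'
from h import *
for k in range(4):
    im=eyes.capture('wrist')
    s=telemetry.state();print(s['tool_pos'],np.degrees(s['tcp_rot']),s['force'],s['wrist_torque'],s['time_s'])
E
```

```text
[0.46619863 0.32718364 0.01062716] [ 1.79832810e+02  5.65590354e-02 -7.02122026e+00] [-1.71921945 -8.7794905  -3.0192292 ] [-1.79304963  0.22533253 -0.01378114] 17.0
[0.46618748 0.32716449 0.0106212 ] [ 1.79830318e+02  5.84310244e-02 -7.02267690e+00] [-0.46497799 -9.11445016 -2.6945861 ] [-1.81352678  0.22869978 -0.06161621] 17.05
[0.46618407 0.3271986  0.01061304] [ 1.79831572e+02  5.77655538e-02 -7.01890190e+00] [-0.58919943 -8.48709627 -2.20414803] [-1.7516887   0.19736612 -0.00300775] 17.1
[0.4662013  0.32714361 0.01061339] [ 1.79830563e+02  5.93617549e-02 -7.02466949e+00] [-0.19346977 -8.14284439 -2.30599738] [-1.75021002  0.23526995 -0.01656058] 17.15
```

Emit:
{"op": "send_rows", "data": {
  "moves": [
    [0,-0.0007,-0.0002,0,0,0,-1],
    [0,-0.0014,-0.0003,0,0,0,-1],
    [0,-0.0014,-0.0003,0,0,0,-1]
  ]
}}

```text
time_s: 17.52
tool_pos: [0.4661, 0.3273, 0.0106]
tcp_rot: [3.137, 0.002, -0.123]
force: [-2.0, -9.4, -1.6]
opening: 0.341
```

```bash
python3 - <<'E'
from h import *
for k in range(4):
    im=eyes.capture('side')
    s=telemetry.state();print(s['tool_pos'],np.degrees(s['tcp_rot']),s['force'],s['wrist_torque'],s['time_s'])
cv2.imwrite('pics/s10.png',cv2.resize(im[180:255,320:400],None,fx=8,fy=8,interpolation=cv2.INTER_CUBIC))
E
```

```text
[0.46614356 0.32734698 0.01066171] [ 1.79724302e+02  9.99212239e-02 -7.05981278e+00] [-2.01445896 -9.42499965 -1.18271088] [-2.18331373  0.21449234  0.06393178] 17.575
[0.4661483  0.32733225 0.01065718] [ 1.79723457e+02  1.00027983e-01 -7.05824243e+00] [ -1.01244054 -11.06306186  -2.3702294 ] [-2.15290279  0.2564372  -0.00539907] 17.625
[0.46613882 0.32733264 0.01065176] [ 1.79723473e+02  1.00123473e-01 -7.05882810e+00] [-0.99717499 -9.91163776 -2.71191462] [-2.11500008  0.22296763 -0.03730187] 17.675
[0.46613683 0.32735768 0.01067026] [ 1.79724865e+02  9.85122568e-02 -7.05599647e+00] [ -0.74653002 -10.27112145  -2.30166414] [-2.14708187  0.25031037 -0.0061914 ] 17.725
```

View pics/s10.png

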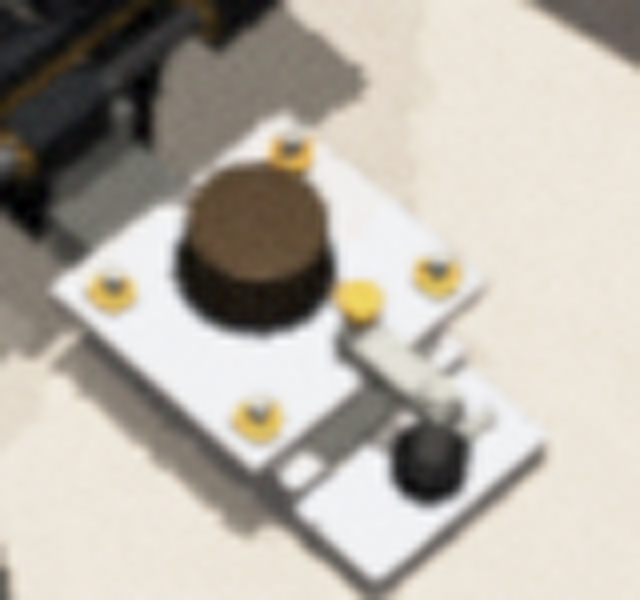

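Contact: the tool has stalled at y=0.3273 and the push has risen from a 5.2 N plateau to about 10 N. That means a few N on the finger. Before letting go I unload the arm's stored push.

Emit:
{"op": "send_rows", "data": {
  "moves": [
    [0,0.001,0,0,0,0,-1],
    [0,0.002,0,0,0,0,-1],
    [0,0.003,0,0,0,0,-1],
    [0,0.003,0,0,0,0,-1]
  ]
}}

```text
time_s: 18.23
tool_pos: [0.4662, 0.3273, 0.0108]
tcp_rot: [3.141, 0.0, -0.122]
force: [1.0, -4.9, -7.5]
opening: 0.341
```

Emit:
{"op": "send_rows", "data": {
  "moves": [
    [0,0.0005,0.0004,0,0,0,-1],
    [0,0.001,0.0006,0,0,0,-1],
    [0,0.0015,0.0006,0,0,0,-1],
    [0,0.0015,0.0006,0,0,0,-1]
  ]
}}

```text
time_s: 18.73
tool_pos: [0.4662, 0.3273, 0.0108]
tcp_rot: [-3.14, -0.001, -0.121]
force: [1.6, -0.2, -8.9]
opening: 0.345
```

Emit:
{"op": "send_rows", "data": {
  "moves": [
    [0,0,0.0004,0,0,0,-1],
    [0,0,0.0008,0,0,0,-1],
    [0,0,0.0008,0,0,0,-1]
  ]
}}

```text
time_s: 19.1
tool_pos: [0.4663, 0.3272, 0.0106]
tcp_rot: [-3.14, -0.001, -0.121]
force: [-0.5, 0.1, -2.0]
opening: 0.342
```

Emit:
{"op": "send_rows", "data": {
  "moves": [
    [0,0,0,0,0,0,0.0],
    [0,0,0,0,0,0,0.2],
    [0,0,0,0,0,0,0.3],
    [0,0,0,0,0,0,0.3],
    [0,0,0,0,0,0,0.3]
  ]
}}

```text
time_s: 19.73
tool_pos: [0.466, 0.3262, 0.0098]
tcp_rot: [-3.141, -0.0, -0.121]
force: [0.7, -0.9, -0.8]
opening: 0.647
```

```bash
python3 - <<'E'
from h import *
i=eyes.camera_info('wrist');np.savez('w11.npz',**i)
im=eyes.capture('wrist');cv2.imwrite('pics/w11.png',im)
s=telemetry.state();print(s['tool_pos'],np.degrees(s['tcp_rot']),s['force'],s['wrist_torque'],s['opening'],s['time_s'])
im=eyes.capture('side')
cv2.imwrite('pics/s11.png',cv2.resize(im[180:255,320:400],None,fx=8,fy=8,interpolation=cv2.INTER_CUBIC))
E
```

```text
[0.46608315 0.32618039 0.00984825] [-1.79993523e+02 -2.00749421e-03 -6.95766066e+00] [ 0.25955544 -0.16068278 -1.04441571] [-0.09287529  0.04119623 -0.00098653] 0.6400291124597499 19.775
```

View pics/w11.png

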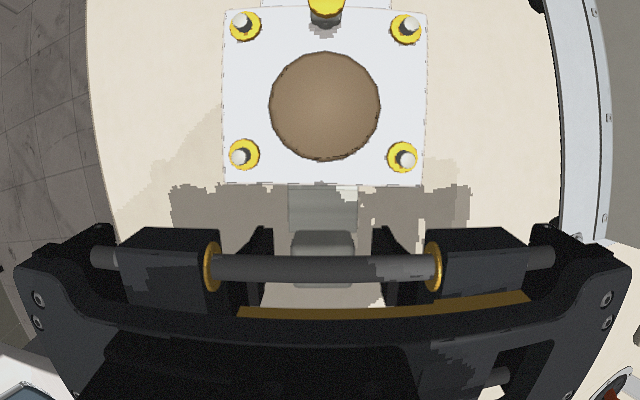

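View pics/s11.png

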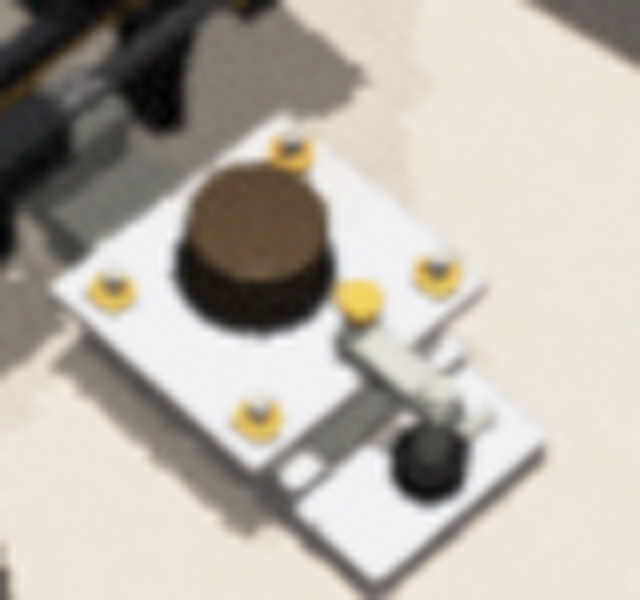

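The table is unchanged after the release and the wedge block is free between the fingers. To check the contact with the wedge lying freely, I back off, shut the fingers and nudge the block's rear face with the fingertips while watching the push force.

Emit:
{"op": "send_rows", "data": {
  "moves": [
    [0,0.004,0,0,0,0,0.3],
    [-0.0002,0.012,0,0,0,0,0.3],
    [-0.0004,0.022,0,0,0,0,0.3],
    [-0.0006,0.032,0,0,0,0,0.3],
    [-0.0007,0.038,0,0,0,0,0.3],
    [-0.0007,0.04,0,2,0,0,-1],
    [-0.0007,0.04,0,4,0,0,-1],
    [-0.0007,0.04,0,4,0,0,-1]
  ]
}}

```text
time_s: 20.82
tool_pos: [0.4606, 0.2855, 0.0099]
tcp_rot: [-3.072, 0.0, -0.123]
force: [-0.5, 1.1, 0.5]
opening: 0.395
```

Emit:
{"op": "send_rows", "data": {
  "moves": [
    [0,0,0,0,0,0,-1],
    [0,0,0,0,0,0,-1],
    [0,0,0,0,0,0,-1],
    [0,0,0,0,0,0,-1]
  ]
}}

```text
time_s: 21.32
tool_pos: [0.4604, 0.2868, 0.0098]
tcp_rot: [-3.072, 0.0, -0.121]
force: [-0.4, -0.7, -0.7]
opening: 0.017
```

```bash
python3 look.py w12
```

```text
[0.46042484 0.28678277 0.00981514] [-1.75999144e+02  9.26565454e-04 -6.93332805e+00] [-0.36827805 -0.72838286 -0.70275107] [-0.17216912  0.03593798  0.05783207] 0.017362457400892827 21.325
```

View pics/w12.png

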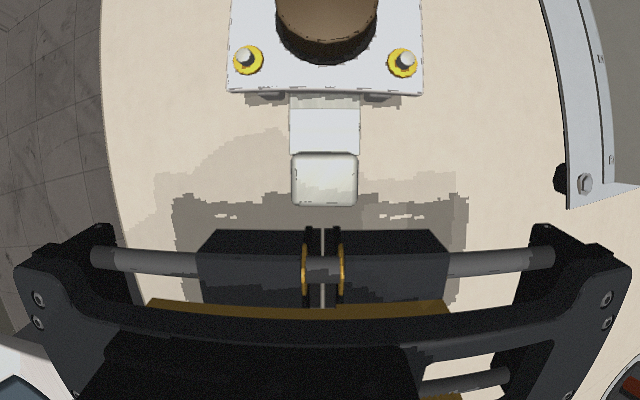

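Emit:
{"op": "send_rows", "data": {
  "moves": [
    [0,-0.004,0.0003,0,0,0,-1],
    [0.0001,-0.008,0.0006,0,0,0,-1],
    [0.0002,-0.012,0.0009,0,0,0,-1],
    [0.0002,-0.014,0.001,0,0,0,-1],
    [0.0002,-0.014,0.001,0,0,0,-1]
  ]
}}

```text
time_s: 22.0
tool_pos: [0.4624, 0.3007, 0.0098]
tcp_rot: [-3.072, -0.0, -0.121]
force: [0.1, 0.5, 0.3]
opening: 0.007
```

Emit:
{"op": "send_rows", "data": {
  "moves": [
    [0,-0.001,0.0001,0,0,0,-1],
    [0,-0.002,0.0001,0,0,0,-1],
    [0,-0.002,0.0001,0,0,0,-1]
  ]
}}

```text
time_s: 22.38
tool_pos: [0.4627, 0.3025, 0.0099]
tcp_rot: [-3.072, -0.0, -0.121]
force: [-0.0, -0.1, 0.1]
opening: 0.006
```

Emit:
{"op": "send_rows", "data": {
  "moves": [
    [0,-0.001,0.0001,0,0,0,-1],
    [0,-0.002,0.0001,0,0,0,-1],
    [0,-0.002,0.0001,0,0,0,-1]
  ]
}}

```text
time_s: 22.75
tool_pos: [0.4629, 0.3044, 0.0099]
tcp_rot: [-3.072, 0.0, -0.121]
force: [1.3, -0.5, 0.1]
opening: 0.003
```

Emit:
{"op": "send_rows", "data": {
  "moves": [
    [0,-0.001,0.0001,0,0,0,-1],
    [0,-0.0015,0.0001,0,0,0,-1],
    [0,-0.0015,0.0001,0,0,0,-1]
  ]
}}

```text
time_s: 23.12
tool_pos: [0.4629, 0.3047, 0.0098]
tcp_rot: [-3.073, 0.001, -0.122]
force: [-0.0, -4.9, 2.6]
opening: 0.004
```

Emit:
{"op": "send_rows", "data": {
  "moves": [
    [0,-0.001,0.0001,0,0,0,-1],
    [0,-0.0015,0.0001,0,0,0,-1],
    [0,-0.0015,0.0001,0,0,0,-1]
  ]
}}

```text
time_s: 23.5
tool_pos: [0.4629, 0.3048, 0.0098]
tcp_rot: [-3.075, 0.001, -0.123]
force: [-2.0, -8.0, 6.0]
opening: 0.002
```

Emit:
{"op": "send_rows", "data": {
  "moves": [
    [0,-0.001,0.0001,0,0,0,-1],
    [0,-0.0015,0.0001,0,0,0,-1],
    [0,-0.0015,0.0001,0,0,0,-1]
  ]
}}

```text
time_s: 23.88
tool_pos: [0.4629, 0.3049, 0.0097]
tcp_rot: [-3.077, 0.002, -0.123]
force: [-2.3, -10.4, 7.9]
opening: 0.001
```

Emit:
{"op": "send_rows", "data": {
  "moves": [
    [0,0,-0.0004,0,0,0,-1],
    [0,0,-0.0008,0,0,0,-1],
    [0,0,-0.0008,0,0,0,-1]
  ]
}}

```text
time_s: 24.25
tool_pos: [0.4629, 0.3049, 0.0099]
tcp_rot: [-3.077, 0.002, -0.123]
force: [-0.1, -8.2, 3.1]
opening: 0.002
```

Emit:
{"op": "send_rows", "data": {
  "moves": [
    [0,-0.0008,-0.0006,0,0,0,-1],
    [0,-0.0018,-0.0012,0,0,0,-1],
    [0,-0.0018,-0.0012,0,0,0,-1]
  ]
}}

```text
time_s: 24.62
tool_pos: [0.4622, 0.3055, 0.0101]
tcp_rot: [-3.08, 0.004, -0.124]
force: [0.7, -8.9, -2.8]
opening: 0.007
```

```bash
python3 - <<'E'
from h import *
for k in range(4):
    im=eyes.capture('side')
    s=telemetry.state();print(s['tool_pos'],np.degrees(s['tcp_rot']),s['force'],s['time_s'])
E
```

```text
[0.46219179 0.30552402 0.01008099] [-176.44577811    0.22496544   -7.08240618] [ 0.24856918 -9.76216838 -2.38580948] 24.675
[0.4622064  0.30555572 0.01009571] [-176.443791      0.22501858   -7.0826443 ] [-0.01287509 -9.21309039 -2.74097938] 24.725
[0.46223757 0.30554679 0.01010626] [-176.4418457     0.22207449   -7.08555301] [-0.20070314 -9.77474214 -3.06381583] 24.775
[0.4622031  0.30554139 0.01008375] [-176.44453765    0.22604516   -7.08314654] [ 0.20495266 -9.61172629 -2.9793875 ] 24.825
```

The block held 9.6 N of push without moving, with the tool carrying about 2.8 N upward — the same lift as during the 5.2 N sliding plateau. So the finger is carrying roughly 2.5–3.5 N. I retreat.

Emit:
{"op": "send_rows", "data": {
  "moves": [
    [0,0.002,0.0006,0,0,0,-1],
    [0,0.005,0.0006,0,0,0,-1],
    [0,0.01,0.0003,0,0,0,-1],
    [-0.0003,0.02,-0.001,0,0,0,-1],
    [-0.0005,0.03,-0.005,0,0,0,-1],
    [-0.0005,0.04,-0.015,0,0,0,-1],
    [-0.0005,0.045,-0.03,0,0,0,-1],
    [-0.0005,0.045,-0.045,0,0,0,-1]
  ]
}}

```text
time_s: 25.82
tool_pos: [0.4577, 0.2625, 0.0552]
tcp_rot: [-3.071, -0.001, -0.122]
force: [0.4, 0.4, -0.3]
opening: 0.003
```

Emit:
{"op": "send_rows", "data": {
  "moves": [
    [0,0,-0.02,-2,0,0,-1],
    [0,0,-0.05,-4,0,0,-1],
    [0,0,-0.09,-4,0,0,-1],
    [0,0,-0.12,-4,0,0,-1],
    [0,0,-0.13,-4,0,0,-1],
    [0,0,-0.13,-4,0,0,-1]
  ]
}}

```text
time_s: 26.58
tool_pos: [0.4563, 0.2542, 0.184]
tcp_rot: [-3.141, -0.001, -0.121]
force: [0.2, -0.5, -0.3]
opening: 0.005
```

```bash
python3 look.py w13; python3 - <<'E'
from h import *
im=eyes.capture('side')
cv2.imwrite('pics/s13.png',cv2.resize(im[160:255,300:400],None,fx=6,fy=6,interpolation=cv2.INTER_CUBIC))
im=eyes.capture('scene');cv2.imwrite('pics/c13.png',cv2.resize(im[160:260,240:360],None,fx=6,fy=6,interpolation=cv2.INTER_CUBIC))
E
```

```text
[0.45625496 0.2541673  0.18398295] [-1.79940964e+02 -4.96492483e-02 -6.94145076e+00] [ 0.24618477 -0.46280781 -0.33905576] [-0.05095125  0.09951601 -0.0374486 ] 0.005196797254852301 26.575
```

View pics/w13.png

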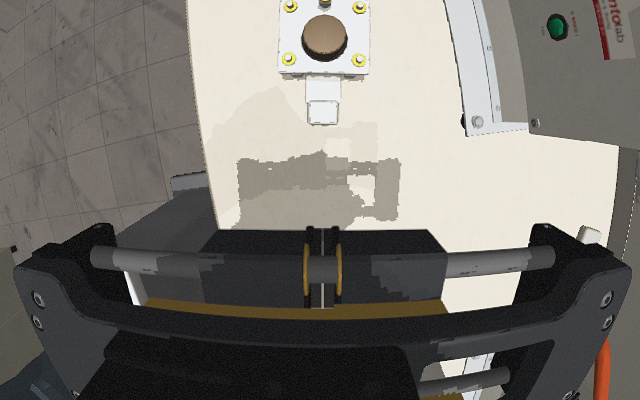

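View pics/s13.png

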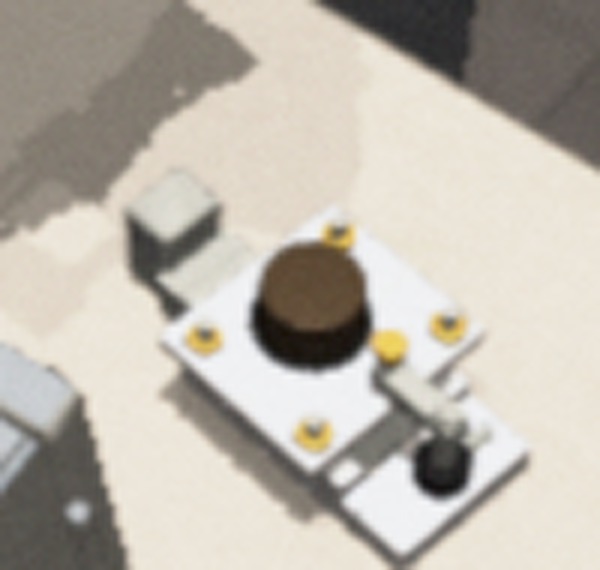

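View pics/c13.png

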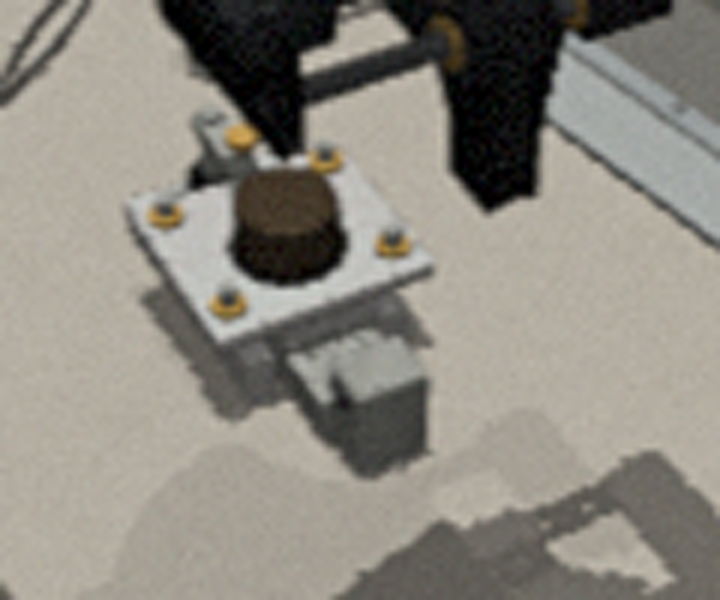

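The final views show the wedge straight in the mouth, the table raised level, and the gripper well clear. I hand the job in.

```bash
python3 -c "
from station import manip
print(manip.close_job())"
```

```text
the job is handed in; nothing more can be done
None
```

The wedge is under the table, lifting it against the height finger. The gripper has let go and is well clear, and I handed the job in at about 27 s of the 67 s allowed. No verdict was reported.

- **How it went:** I gripped the wedge by its block, turned it into line with the channel and slid it in. The push stayed steady at about 5 N while the table rose.
- **Contact with the finger:** The wedge then stopped moving, with its tip about 69 mm past the bar by my estimate. The push climbed to about 10 N.
- **Check after release:** I nudged the freed block from behind with the shut fingers. It held about 9.6 N without moving, which suggests roughly 3 N on the finger. That is worked out from the push readings, because I had no direct reading of the force on the finger.
- **Final pictures:** They show the table raised and level and the wedge straight in the mouth. Nothing suggests the brass weight, stopper or vial was touched, though I did not re-measure their positions.
- **Doubts:**
  - The tool's downward force varied with how hard it pushed, so I adjusted the tool height to keep the push readings comparable.
  - During the nudge the fingertips shifted about 0.6 mm. I could not tell whether the wedge moved with them or the fingers slid on its face.

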